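# Stack and gauge a keyed drying tray

## Task

Close up the little drying stack: put the tray on the fixed base and then the cover on the tray, each turned so that its notches drop over the keys below and it sits down flush. Then check the air slot in the front of the tray by sliding the gauge blade into it until you feel it stop against the tray's back wall, draw it out and lay the gauge back on its cork pad, leaving the stack seated. Do not disturb the wax tin and the thread cone.

Things in the scene. Friction and masses are not known exactly. Their poses are not given: they have to be found in the camera images.
- base: Fixed grey base of the stack, 58 (x) x 170 (y) mm, rim 30 mm above the bench, on a 70 x 196 x 6 mm steel foot plate. Origin: centre of the underside, z up. Two round-topped keys stand 12 mm above the rim at the ends, each 14 mm long in y, outer face flush with the end: a wide one (26 mm in x) at +y, a narrow one (12 mm) at -y. Its -x side faces the robot (yaw within 0.3 rad of 0).
- tray: Loose grey open tray, 58 (x) x 170 (y) x 40 mm (52 with its keys), 0.2 kg. Origin: centre of the underside. Keys on top as on the base; under the ends matching notches (29 mm wide at +y, 15 at -y, 13.5 high, 1.5 mm play each side): it seats only with axes as the base's, origin 30 mm above the base's. Air slot in the -x wall. Grip across the 58 mm, 0 to 30 mm above the underside.
- slot (a point): Centre of the mouth of the tray's air slot, outer face of the -x wall, 35 mm above the tray's underside; axes as the tray's. Slot: 44 mm wide (y), from 30 to 40 mm above the underside, roofed by the seated cover. Behind the 5 mm wall is the open inside; the inner face of the back wall, where the gauge stops, is 53 mm from here along +x.
- cover: Loose grey cover, 58 (x) x 170 (y) x 20 mm block, no keys on top but a grip rib 16 (x) x 80 (y) mm from 20 to 46 mm above the underside; 0.2 kg. Origin: centre of the underside. Notches underneath as the tray's (wide one at +y); seated, its axes agree with the tray's and its origin is 40 mm above the tray's.
- gauge: Gauge lying flat: wooden handle 70 (x) x 16 (y) mm, from 6 to 38 mm above the underside, on a steel blade 24 mm wide and 6 mm thick (0 to 6 mm high) that reaches 90 mm forward of the handle along +x, with a rounded (3 mm radius) nose; 0.1 kg. Origin: underside, middle of the handle.
- gauge_tip (a point): Tip of the gauge's nose, 125 mm along the gauge's +x from its origin, 3 mm above its underside.
- pad: Fixed cork pad, 190 (x) x 80 (y) x 3 mm, flat on the bench; origin: centre of its underside. The gauge starts on it and goes back on it.
- wax_tin: Bystander: the round flat tin that stands alone between the base and the robot, 60 mm across, 25 mm high; origin: centre of its underside.
- thread_cone: Bystander: pale cone of thread, 58 mm across, 86 mm high; origin: centre of its underside.

How it is judged:
On the way, in this order (a step that is already met when the one before it is completed fails the run):
1. the tray sits flush on the base with its notches over the keys (x of tray in the frame of base between -0.005 and 0.005 m and y of tray in the frame of base between -0.005 and 0.005 m and z of tray in the frame of base between 0.027 and 0.033 m and angle between the x axis of tray and the x axis of base, either way round below 0.09 rad and angle between tray's own z axis and vertical below 0.05 rad and linear speed of tray below 0.03 m/s), for 0.2 s.
2. the cover sits flush on the tray with its notches over the keys (x of tray in the frame of base between -0.005 and 0.005 m and y of tray in the frame of base between -0.005 and 0.005 m and z of tray in the frame of base between 0.027 and 0.033 m and angle between the x axis of tray and the x axis of base, either way round below 0.09 rad and angle between each of tray, cover's own z axis and vertical below 0.05 rad and x of cover in the frame of tray between -0.005 and 0.005 m and y of cover in the frame of tray between -0.005 and 0.005 m and z of cover in the frame of tray between 0.037 and 0.043 m and angle between the x axis of cover and the x axis of tray, either way round below 0.09 rad and linear speed of cover below 0.03 m/s), for 0.2 s.
3. the gauge blade is in the air slot under the cover, up to the back wall (within 6 mm) (x of tray in the frame of base between -0.005 and 0.005 m and y of tray in the frame of base between -0.005 and 0.005 m and z of tray in the frame of base between 0.027 and 0.033 m and angle between the x axis of tray and the x axis of base, either way round below 0.09 rad and angle between each of tray, cover's own z axis and vertical below 0.05 rad and x of cover in the frame of tray between -0.005 and 0.005 m and y of cover in the frame of tray between -0.005 and 0.005 m and z of cover in the frame of tray between 0.037 and 0.043 m and angle between the x axis of cover and the x axis of tray, either way round below 0.09 rad and x of gauge_tip in the frame of slot above 0.047 m and y of gauge_tip in the frame of slot between -0.022 and 0.022 m and z of gauge_tip in the frame of slot between -0.006 and 0.006 m), for 0.1 s.
At the end, for the whole second after the job is handed in: Tray on the base and cover on the tray, each within 5 mm sideways, 3 mm in height and 0.09 rad of its seated place and level; the gauge lies flat at rest with the middle of its handle over the cork pad (all of step 2 and x of gauge in the frame of pad between -0.095 and 0.095 m and y of gauge in the frame of pad between -0.04 and 0.04 m and z of gauge in the frame of pad between 0 and 0.008 m and angle between gauge's own z axis and vertical below 0.1 rad and linear speed of each of gauge, tray below 0.03 m/s); the robot touches nothing.
It fails at once if the wax tin is moved by more than 30 mm (distance of wax_tin from where it was at the start of the episode above 0.03 m).
It fails at once if the thread cone is moved by more than 30 mm (distance of thread_cone from where it was at the start of the episode above 0.03 m).
It also fails if it takes over 72 s, if anything falls off the work surface, if the arm or the gripper's body presses on something with over 40 N, if the wrist force passes 120 N, or if a joint passes its speed limit or range.

## Robot

A 7-joint arm with a two-finger parallel gripper is mounted at the origin on a cart in front of the work surface, level with it; the furniture and walls round the work are solid. World frame = base frame: x ahead of the robot, y to its left, z up, the work surface at z = 0. Lengths are in m, angles in rad, forces in N, time in s.
With the tool pointing down it reaches from about 0.4 to 0.875 m from the base axis. Payload 4.4 kg.
Tool frame: the origin (TCP) lies on the centre line of the jaws, within the pads' length; the fingertips stand robot.nose_length ahead of it and the grasp point (between the pads) lies 5 mm behind it (robot.nose_length is the distance from the TCP to the fingertips, in m); z points along the fingers, y is the line along which they close (so a half turn about z gives the same grasp; the last joint's range is limited). The gripper opens to 85 mm and grips with 20 to 120 N. Pads are 22 mm wide; open, the fingers measure 114 mm over their backs; the gripper's body (76 mm by 85 mm) begins 54 mm behind the grasp point. The pads swing forward as they close: fully open they stand 13 mm farther back than shut.
Start: joints at [-1.353, 0.628, 0.038, 1.517, -0.027, 0.996, -0.02], TCP at [0.182, 0.624, 0.245] pointing down, gripper open.
Joint ranges: [-3.06, 3.06], [-0.37, 2.12], [-1.25, 1.32], [0.18, 2.47], [-1.1, 4.24], [0.23, 1.98], [-2.94, 2.94]. Speed limits (rad/s): [2.57, 2.57, 3.14, 3.14, 3.14, 3.14, 3.14].

## Interface

Orientations are given as a unit quaternion [x, y, z, w].
In Python, from cell import robot gives the robot as it stands.
- The arm moves only by the shell command python3 drive.py 'ROWS' [OPENING] [FORCE]. ROWS is a JSON list of rows, 1 to 10 of them, each of 6 numbers: dx, dy, dz in m, then a rotation vector rx, ry, rz in rad; each row shifts and turns the commanded pose from where the row before left it, along the tool's axes as they then stand; what a row does not reach is not made up. A row lasts 1/10 s, in which the tool goes at most 0.05 m and 0.15 rad, less where a joint would pass 70% of its speed; a pose out of reach is approached as far as the arm can. OPENING is the finger opening in m, set as the command begins (- or left out keeps the last). The fingers move at their own pace and stop on an object; FORCE is the grip in N (left out, the last holds). Time passes only in rows, so rows that do not move let the fingers close. It prints the time, the measured TCP pose, the force, the opening and the grip force at its end.
- robot.sense(): the state, without advancing time (a new reading comes with each control period).
- robot.capture(name): name is "scene" or "top" or "wrist"; returns a dict with "color" (480x640x3 uint8, red, green, blue), "mtx" (3x3 intrinsics, pixels), "R" (3x3) and "t" (3): a world point X has camera coordinates R X + t. Camera axes: x right, y down, z forward; pixel columns grow to the right and rows downward; lengths in m; the calibration is good to about 2 mm. A picture is of the moment at which its call begins. There is no depth.
- robot.hand_in(): hands the job in; it is judged then, once.
The state is a dict: "t": time; "joint_positions": joint angles; "qd": joint speeds; "joint_torque": joint torques, N m; "ee_pos": TCP position; "tool_rot": TCP orientation; "force": force on the tool from outside, world axes, zero at the start; "torque": the same for the moment, N m; "gripper_width": finger opening in m; "grip_force": force on a finger pad.
Only numpy, scipy, OpenCV 4.12 (cv2) and the standard library are available. Lean on these libraries where they do the work, as an engineer would, in place of code of your own. Each camera call takes 0.05 s, during which the arm holds its last target. There are 200 camera calls.

## Working session

There is one attempt and no reset: what is moved stays moved. The work goes in short steps, Python scripts to look and compute and a shell command to move; the robot and the scene stay as the last step left them, time stands still between calls to the robot, and variables do not carry over. Pictures are saved under pics/ and viewed, at most 10 in all, crops included, and the job is handed in when it is done.

```bash
ls; mkdir -p pics; python3 - <<'E'
from cell import robot
import cv2,numpy as np
for n in("scene","top"):
    c=robot.capture(n); cv2.imwrite(f"pics/{n}0.png",c["color"][:,:,::-1]); np.savez(f"pics/{n}0.npz",**c)
    print(n,c["mtx"].round(1).tolist(),c["R"].round(3).tolist(),c["t"].round(3).tolist())
s=robot.sense();print(s,robot.nose_length)
E
```

```text
cell.py
drive.py
pics
scene [[510.7, 0.0, 319.6], [0.0, 510.7, 233.7], [0.0, 0.0, 1.0]] [[0.819, -0.574, -0.002], [-0.224, -0.317, -0.921], [0.529, 0.755, -0.389]] [-0.479, 0.195, 0.738]
top [[549.6, 0.0, 319.5], [0.0, 549.6, 233.6], [0.0, 0.0, 1.0]] [[0.013, -1.0, -0.006], [-0.996, -0.013, -0.084], [0.084, 0.007, -0.996]] [0.029, 0.606, 1.113]
{'t': 0.1, 'joint_positions': array([-1.352793  ,  0.62922405,  0.03847777,  1.51826645, -0.02696273,
        0.99630032, -0.01998481]), 'qd': array([ 0.00135284, -0.00124543,  0.00170608, -0.00243182,  0.00061405,
       -0.00048872,  0.00092601]), 'joint_torque': array([ 3.51061783e-03, -5.64528859e+01,  1.23059962e+00, -1.93969774e+01,
        1.13145102e-02,  5.41540052e-03, -2.21616892e-05]), 'ee_pos': array([0.18185532, 0.62348764, 0.24450131]), 'tool_rot': array([ 1.41421510e-01,  9.89949116e-01, -8.35394258e-04, -8.60606454e-05]), 'force': array([ 0.03801728, -0.10856861,  0.23039898]), 'torque': array([-0.01759584, -0.02876014, -0.00378266]), 'grip_force': 0.0, 'gripper_width': 0.08541529169707224} 0.014
```
View pics/scene0.png

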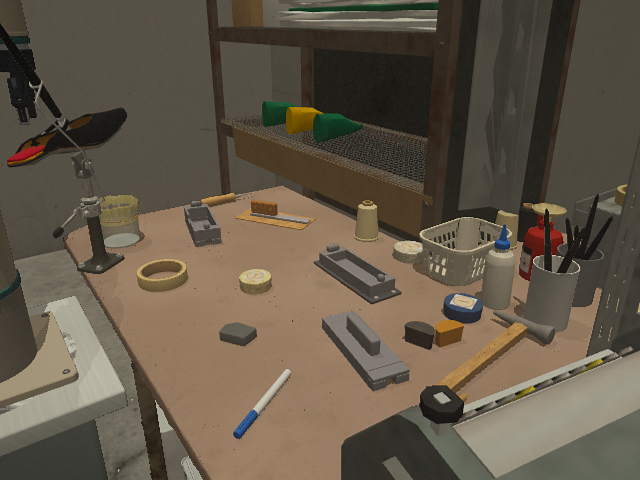

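View pics/top0.png

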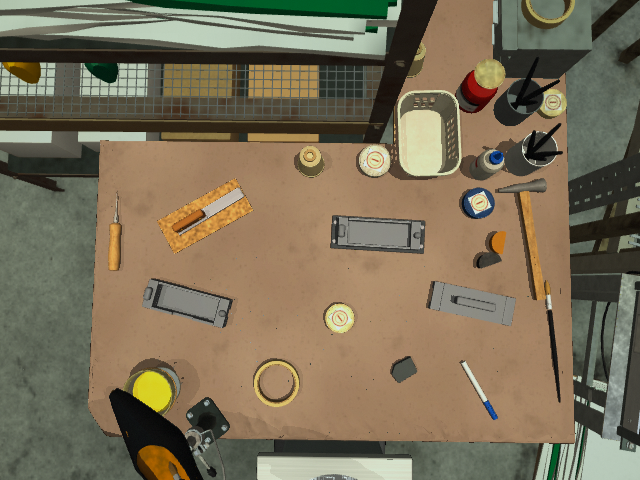

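Both views show the base at about top px (378,234), tray (187,302), cover (471,303), gauge on its pad (205,215), tin (340,318), and cone (310,160). I'll zoom in on the keys and notches.

```bash
python3 - <<'E'
import cv2,numpy as np
t=cv2.imread("pics/top0.png");s=cv2.imread("pics/scene0.png")
f=lambda im,u,v:cv2.resize(im[v-37:v+38,u-50:u+50],(400,300),interpolation=cv2.INTER_CUBIC)
cv2.imwrite("pics/z1.png",np.vstack([np.hstack([f(t,378,234),f(t,187,302)]),np.hstack([f(t,471,303),f(s,365,348)])]))
E
```

View pics/z1.png

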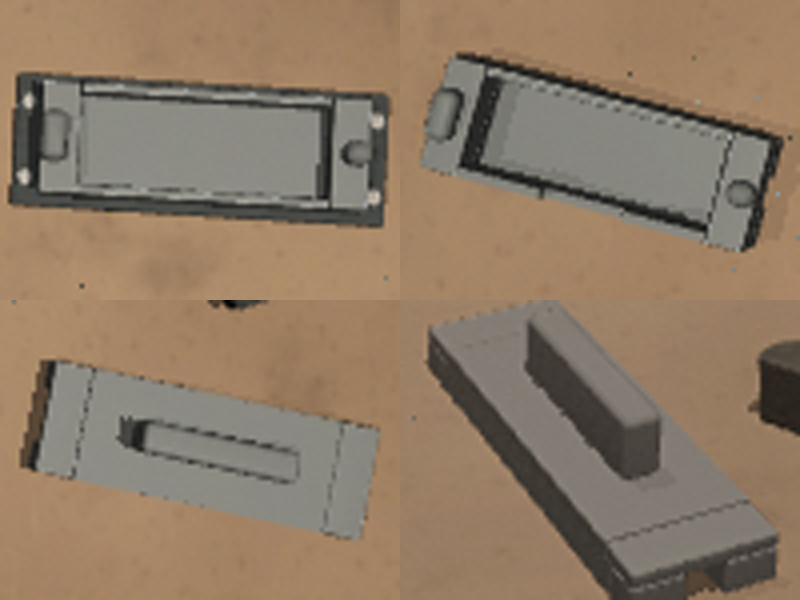

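The base's and tray's wide keys are at the left (+y) end, and the tray's slot wall faces the robot. The cover's right (-y) end shows a narrow notch (about 14 mm), so all three already face the same way. Next I'll take coarse measurements.

```bash
cat > h.py <<'E'
import cv2,numpy as np
from scipy.spatial.transform import Rotation as Ro
def ray(c,px,z):
    px=np.atleast_2d(px).astype(float); d=np.c_[px,np.ones(len(px))]@np.linalg.inv(c["mtx"]).T@c["R"]
    o=-c["R"].T@c["t"]; return o+d*((z-o[2])/d[:,2])[:,None]
def proj(c,X):
    p=(np.atleast_2d(X)@c["R"].T+c["t"])@c["mtx"].T; return p[:,:2]/p[:,2:]
def mask(im,lo,hi): return cv2.inRange(cv2.cvtColor(im,cv2.COLOR_RGB2HSV),np.array(lo),np.array(hi))
def blob(m,uv):
    "contour nearest to uv among big ones"
    cs=[c for c in cv2.findContours(m,cv2.RETR_EXTERNAL,cv2.CHAIN_APPROX_NONE)[0] if cv2.contourArea(c)>60]
    return min(cs,key=lambda c:-cv2.pointPolygonTest(c,tuple(map(float,uv)),True))
def rect(c,cnt,z):
    "centre, long, short, long-axis yaw (-pi/2..pi/2) on plane z"
    P=ray(c,cnt[:,0],z)[:,:2]; (x,y),(w,h),a=cv2.minAreaRect((P*1000).astype(np.float32))
    if w<h: w,h,a=h,w,a+90
    a=(np.radians(a)+np.pi/2)%np.pi-np.pi/2
    return np.array([x,y])/1000,w,h,a
def go(s,xyz,ydir=None):
    "tool-axis shift to xyz; rz to bring tool y to world azimuth ydir (mod pi), tool down; after the turn first"
    R=Ro.from_quat(s["tool_rot"]); d=R.inv().apply(np.array(xyz)-s["ee_pos"]); rz=0
    if ydir is not None:
        y=R.apply([0,1,0]); rz=-((ydir-np.arctan2(y[1],y[0])+np.pi/2)%np.pi-np.pi/2)
    tilt=R.inv().apply(np.cross(R.apply([0,0,1]),[0,0,-1]))
    return d.round(4),round(float(rz),4),tilt.round(4)
E
python3 - <<'E'
from h import *
from cell import robot
c=dict(np.load("pics/top0.npz"))
im=c["color"]; hsv=cv2.cvtColor(im,cv2.COLOR_RGB2HSV)
for n,p in dict(base=(378,234),tray=(187,302),cover=(450,290),foot=(334,222),pad=(170,230),handle=(190,219),blade=(225,200),bench=(300,400)).items(): print(n,hsv[p[1],p[0]])
g=mask(im,(0,0,95),(179,45,200))
for n,uv,z in (("base",(378,234),.03),("tray",(187,302),.04),("cover",(450,290),.02)): print(n,rect(c,blob(g,uv),z))
print("tin",ray(c,(340,318),.025),"cone",ray(c,(311,155),.086))
p=mask(im,(8,110,120),(25,255,255)); b=blob(p,(170,230));print("pad",rect(c,b,.003))
print("handle",ray(c,[(174,229),(203,214)],.038),"tip",ray(c,(242,192),.006))
w=robot.capture("wrist"); s=robot.sense();R=Ro.from_quat(s["tool_rot"]).as_matrix()
o=-w["R"].T@w["t"]; print("cam in tool",R.T@(o-s["ee_pos"]),"axes",(w["R"]@R).round(3).tolist(),w["mtx"].round(1).tolist())
E
```

```text
base [ 30  16 141]
tray [ 30  13 135]
cover [ 30  16 141]
foot [ 18  26 193]
pad [ 17 173 202]
handle [ 14 200 187]
blade [ 14  28 193]
bench [ 15  98 169]
base (array([ 0.60837054, -0.07511938]), 147.32940673828125, 57.13407516479492, np.float64(1.523022945264401))
tray (array([0.45676074, 0.29677817]), 147.66696166992188, 57.23641586303711, np.float64(1.3264859178742974))
cover (array([ 0.46644955, -0.27932507]), 168.90208435058594, 57.81698989868164, np.float64(1.3720741757303827))
tin [[ 0.43265657 -0.00720122  0.025     ]] cone [[0.7564235  0.05551001 0.086     ]]
pad (array([0.64265283, 0.28123218]), 190.57106018066406, 81.53892517089844, np.float64(-1.0469386253596147))
handle [[0.60984243 0.33566004 0.038     ]
 [0.64156934 0.27702575 0.038     ]] tip [[0.69332322 0.20272876 0.006     ]]
cam in tool [ 0.07090248 -0.00129701 -0.12884107] axes [[0.002, 1.0, -0.0], [-0.96, 0.001, -0.279], [-0.279, 0.001, 0.96]] [[331.8, 0.0, 317.3], [0.0, 331.8, 236.3], [0.0, 0.0, 1.0]]
```

```bash
python3 - <<'E'
from h import *
from cell import robot
s=robot.sense()
a=dict(np.load("pics/scene0.npz"));b=dict(np.load("pics/top0.npz"))
print("tcp px",proj(a,s["ee_pos"]),proj(b,s["ee_pos"]),"cams",-a["R"].T@a["t"],-b["R"].T@b["t"])
def tri(p,q):
    A=cv2.triangulatePoints(*[c["mtx"]@np.c_[c["R"],c["t"]] for c in(a,b)],np.float64(p).reshape(2,1),np.float64(q).reshape(2,1));return (A[:3]/A[3]).ravel().round(3)
print("heel",tri((124,113),(115,395)),"stand foot",tri((100,262),(207,415)),"heel2",tri((124,113),(185,440)))
print("base key L",tri((334,250),(344,233)))
E
```

```text
tcp px [[ 28.80227544 120.18944954]] [[-47.6062883  478.57935677]] cams [ 0.04596612 -0.76983058  0.46561169] [0.51008515 0.02874278 1.15948925]
heel [0.329 0.35  0.285] stand foot [0.224 0.266 0.001] heel2 [0.283 0.228 0.31 ]
base key L [ 0.608 -0.014  0.033]
```

```bash
python3 - <<'E'
from h import *
from cell import robot
w=robot.capture("wrist")["color"];cv2.imwrite("pics/w0.png",w[:,:,::-1])
E
```

```text
(no output)
```

View pics/w0.png

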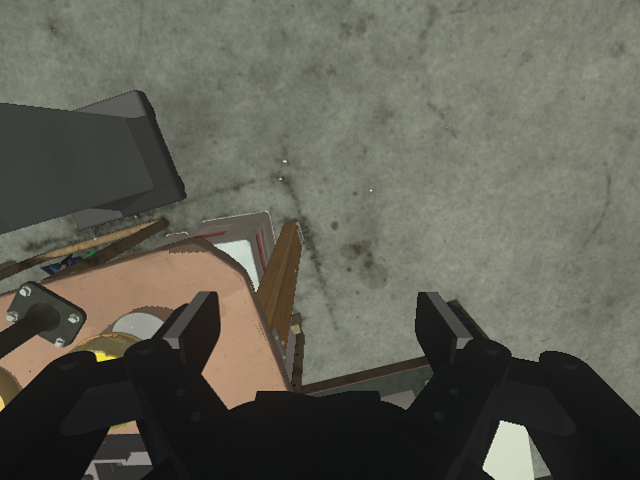

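```bash
python3 drive.py '[[0,0,-0.045,0,0,0],[0,0,-0.045,0,0,0],[0,0,-0.045,0,0,0],[0,0,-0.04,0,0,0],[-0.049,-0.007,0,0,0,0],[-0.049,-0.007,0,0,0,0],[-0.049,-0.007,0,0,0,0],[-0.049,-0.007,0,0,0,0],[-0.049,-0.007,0,0,0,0],[-0.049,-0.007,0,0,0,0]]' 
python3 drive.py '[[-0.013,-0.039,0,0,0,0],[-0.013,-0.039,0,0,0,0],[-0.013,-0.039,0,0,0,0],[-0.013,-0.039,0,0,0,0],[-0.013,-0.038,0,0,0,0],[0,0,0,0,0,0.15],[0,0,0,0,0,0.15],[0,0,0,0,0,0.15],[0,0,0,0,0,0.15],[0,0,0,0,0,0.15]]'
python3 drive.py '[[0,0,0.025,0,0,0.15],[0,0,0.045,0,0,0.15],[0,0,0.045,0,0,0.15],[0,0,0.045,0,0,0.15],[0,0,0.045,0,0,0.15],[0,0,0.04,0,0,0.03],[0,0,0,0,0,0],[0,0,0,0,0,0]]'
python3 -c "
from h import *;from cell import robot
s=robot.sense();print(s['joint_positions'].round(2),go(s,(.457,.297,.16),-.244))"
```

```text
t: 1.2
ee_pos: [0.4539, 0.5003, 0.4202]
tool_rot: [0.141, 0.99, -0.0, -0.0]
force: [-0.6, 1.8, 0.1]
gripper_width: 0.0852
grip_force: 0.0
t: 2.2
ee_pos: [0.4604, 0.2968, 0.4202]
tool_rot: [0.497, 0.868, -0.0, -0.0]
force: [0.5, 0.2, 0.5]
gripper_width: 0.0856
grip_force: 0.0
t: 3.0
ee_pos: [0.4607, 0.2969, 0.1757]
tool_rot: [0.787, 0.617, -0.0, 0.0]
force: [0.3, 0.2, 0.7]
gripper_width: 0.0854
grip_force: 0.0
[-0.87  0.6   0.37  1.88 -0.32  0.72 -0.56] (array([-0.0008, -0.0036,  0.0157]), 0.0019, array([-0.0003,  0.0006,  0.    ]))
```

```bash
python3 - <<'E'
from h import *
from cell import robot
w=robot.capture("wrist");np.savez("pics/wt.npz",**w);cv2.imwrite("pics/wt.png",w["color"][:,:,::-1])
o=np.array([.457,.297]);yw=-.244;Rm=np.array([[np.cos(yw),-np.sin(yw)],[np.sin(yw),np.cos(yw)]])
for x,y,z in [(-.029,-.085,.04),(.029,-.085,.04),(.029,.085,.04),(-.029,.085,.04),(0,.085,.052),(0,-.085,.052)]: print((x,y,z),proj(w,[*(o+Rm@[x,y]),z]).round(1))
E
```

```text
(-0.029, -0.085, 0.04) [[280.4 320.3]]
(0.029, -0.085, 0.04) [[345.1 320.5]]
(0.029, 0.085, 0.04) [[351.2 120. ]]
(-0.029, 0.085, 0.04) [[274.2 119.7]]
(0, 0.085, 0.052) [[312.4 118.9]]
(0, -0.085, 0.052) [[312.6 327.7]]
```

View pics/wt.png

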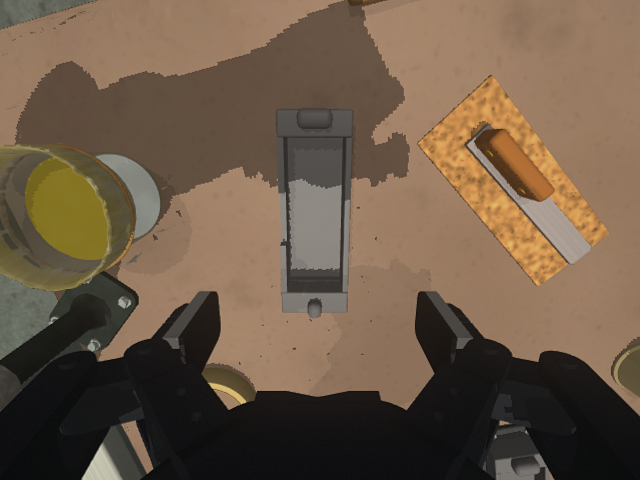

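```bash
python3 - <<'E'
from h import *
from cell import robot
c=dict(np.load("pics/wt.npz"));s=robot.sense()
g=mask(c["color"],(0,0,0),(179,60,255)); b=blob(g,(316,210)); print(cv2.boundingRect(b))
r=rect(c,b,.04);print(r, "corners",ray(c,[(277,110),(353,110),(347,312),(282,312)],.04).mean(0))
print(go(s,(*r[0],.019),r[3]+np.pi/2))
E
```

```text
(276, 108, 77, 210)
(array([0.45952896, 0.30245767]), 174.97276306152344, 57.98469924926758, np.float64(1.327686337735651)) corners [0.46045744 0.3040746  0.04      ]
(array([ 0.0041, -0.0036,  0.1579]), 0.0008, array([ 0.0017, -0.0018,  0.    ]))
```

The tray's top corners are at (277,110), (353,110), (347,312) and (282,312). That makes it 58 × 170 mm, which matches the given size, with its centre near (0.460, 0.3047). Now I'll grasp it.

```bash
python3 drive.py '[[0.0065,-0.0036,0.04,0,0,0],[0,0,0.04,0,0,0],[0,0,0.03,0,0,0],[0,0,0.03,0,0,0],[0,0,0.018,0,0,0],[0,0,0,0,0,0],[0,0,0,0,0,0]]' 
python3 -c "
from h import *;from cell import robot
s=robot.sense();print(go(s,(.4602,.3047,.018),-.2431))"
```

```text
t: 3.75
ee_pos: [0.4603, 0.3051, 0.0193]
tool_rot: [0.788, 0.616, 0.002, 0.0]
force: [-0.8, 0.7, 0.6]
gripper_width: 0.0855
grip_force: 0.0
(array([-0.0004, -0.    ,  0.0013]), 0.0002, array([ 0.0023, -0.0029, -0.    ]))
```

Before gripping the tray, I'll get wrist views of the base and cover while the view is unobstructed.

```bash
python3 drive.py '[[0,0,-0.04,0,0,0],[0,0,-0.04,0,0,0],[0,0,-0.04,0,0,0],[0,0,-0.025,0,0,0],[-0.037,0.026,0,0,0,0],[-0.037,0.026,0,0,0,0],[-0.037,0.026,0,0,0,0],[-0.037,0.026,0,0,0,0],[-0.037,0.026,0,0,0,0],[-0.037,0.026,0,0,0,0]]' >/dev/null
python3 drive.py '[[-0.037,0.026,0,0,0,0],[-0.037,0.026,0,0,0,0],[-0.037,0.027,0,0,0,0],[0,0,0,0,0,-0.1],[0,0,0,0,0,-0.095],[0,0,0,0,0,0],[0,0,0,0,0,0]]'
python3 - <<'E'
from h import *
from cell import robot
w=robot.capture("wrist");np.savez("pics/wb.npz",**w);cv2.imwrite("pics/wb.png",w["color"][60:400,180:460,::-1].repeat(2,0).repeat(2,1)[:600])
s=robot.sense();print(s['joint_positions'].round(2),go(s,(.4664,-.2793,.16),-.199))
E
```

```text
t: 5.45
ee_pos: [0.6072, -0.0756, 0.1642]
tool_rot: [0.725, 0.689, 0.001, 0.001]
force: [0.1, -0.2, -0.2]
gripper_width: 0.0855
grip_force: 0.0
[-0.08  0.68  0.26  1.72 -0.23  0.77  0.24] (array([-0.2106, -0.1305,  0.0035]), 0.1497, array([ 0.0022, -0.0001, -0.    ]))
```

View pics/wb.png

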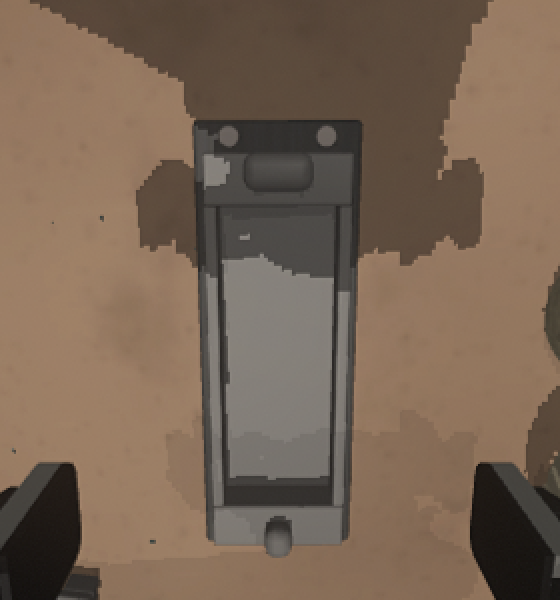

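```bash
python3 - <<'E'
from h import *
from cell import robot
def an(f,px,z,keys):
    c=dict(np.load(f));P=ray(c,px,z)[:,:2]; TL,TR,BR,BL=P;t=(TL+TR)/2;b=(BL+BR)/2;d=t-b
    print(f,"c",P.mean(0).round(4),"len",[round(float(np.linalg.norm(q)),4) for q in(d,TR-TL,BR-BL)],"yaw",np.arctan2(d[1],d[0])-np.pi/2)
    K=ray(c,keys,z+.012)[:,:2];d=K[0]-K[1];print(" keymid",K.mean(0).round(4),np.linalg.norm(d),np.arctan2(d[1],d[0])-np.pi/2)
an("pics/wb.npz",[(281.5,136.5),(357,136.5),(352,332),(286.5,332)],.03,[(319,146),(319,328)])
an("pics/wt.npz",[(276.5,110),(353,110),(347.5,312),(281.5,312)],.04,[(315.5,118.5),(315,308)])
for f,p in(("wb",(320,230)),("wt",(316,210))):
    c=dict(np.load(f"pics/{f}.npz"));im=c["color"]; 
    for v in (110,112,120,130,150,200,250,300,310,330) : 
        r=cv2.cvtColor(im,cv2.COLOR_RGB2HSV)[v,260:380,1]; k=np.where(r<60)[0]; print(f,v,(k.min()+260,k.max()+260,(k.min()+k.max())/2+260) if len(k) else None)
E
python3 drive.py '[[-0.042,-0.026,0,0,0,0],[-0.042,-0.026,0,0,0,0],[-0.042,-0.026,0,0,0,0],[-0.042,-0.026,0,0,0,0],[-0.042,-0.026,0.004,0,0,0],[0,0,0,0,0,0.15],[0,0,0,0,0,0],[0,0,0,0,0,0]]'
python3 - <<'E'
from h import *
from cell import robot
w=robot.capture("wrist");np.savez("pics/wc.npz",**w);cv2.imwrite("pics/wc.png",w["color"][60:360,180:460,::-1].repeat(2,0).repeat(2,1))
s=robot.sense();print(s['joint_positions'].round(2))
E
```

```text
pics/wb.npz c [ 0.6086 -0.0878] len [0.1688, 0.0574, 0.0591] yaw -0.046740093600950106
 keymid [ 0.6084 -0.0855] 0.15059872402705723 -0.04695282776401233
pics/wt.npz c [0.4604 0.3041] len [0.1686, 0.0572, 0.0587] yaw -0.24408999299842105
 keymid [0.4614 0.3058] 0.15140156984284364 -0.24493031700469592
wb 110 None
wb 112 None
wb 120 (np.int64(279), np.int64(359), np.float64(319.0))
wb 130 (np.int64(277), np.int64(360), np.float64(318.5))
wb 150 (np.int64(278), np.int64(359), np.float64(318.5))
wb 200 (np.int64(279), np.int64(357), np.float64(318.0))
wb 250 (np.int64(281), np.int64(356), np.float64(318.5))
wb 300 (np.int64(283), np.int64(354), np.float64(318.5))
wb 310 (np.int64(283), np.int64(354), np.float64(318.5))
wb 330 (np.int64(287), np.int64(350), np.float64(318.5))
wt 110 (np.int64(277), np.int64(352), np.float64(314.5))
wt 112 (np.int64(276), np.int64(352), np.float64(314.0))
wt 120 (np.int64(276), np.int64(352), np.float64(314.0))
wt 130 (np.int64(277), np.int64(352), np.float64(314.5))
wt 150 (np.int64(277), np.int64(351), np.float64(314.0))
wt 200 (np.int64(280), np.int64(350), np.float64(315.0))
wt 250 (np.int64(280), np.int64(348), np.float64(314.0))
wt 300 (np.int64(282), np.int64(346), np.float64(314.0))
wt 310 (np.int64(282), np.int64(346), np.float64(314.0))
wt 330 (np.int64(328), np.int64(329), np.float64(328.5))
t: 6.3
ee_pos: [0.4678, -0.2778, 0.1586]
tool_rot: [0.772, 0.636, 0.0, 0.0]
force: [0.4, 0.9, -0.6]
gripper_width: 0.0854
grip_force: 0.0
[ 0.31  0.61  0.26  1.91 -0.24  0.66  0.53]
```

View pics/wc.png

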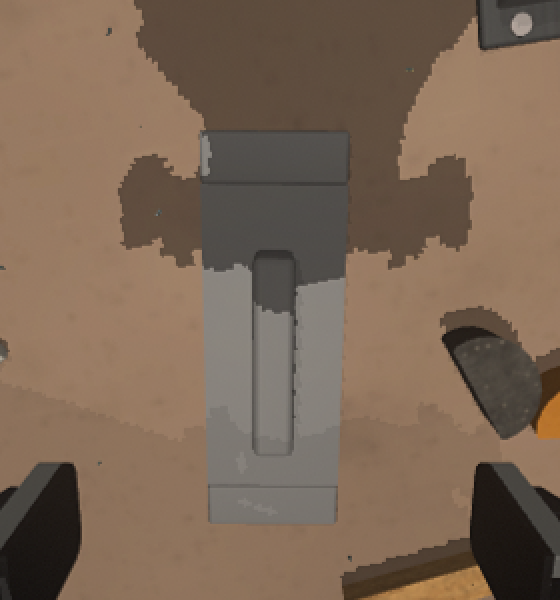

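Cover corners in the crop are at (202,131), (349,131), (337,522) and (209,522), with the rib at x 252–295. The base centre is (0.6086, -0.0878) at yaw -0.047. Now I'll measure the cover and go back to the tray.

```bash
python3 - <<'E'
from h import *
from cell import robot
c=dict(np.load("pics/wc.npz"));P=ray(c,[(281,125.5),(354.5,125.5),(348.5,321),(284.5,321)],.02)[:,:2];TL,TR,BR,BL=P;d=(TL+TR-BL-BR)/2
print(P.mean(0),np.linalg.norm(d),np.linalg.norm(TR-TL),np.linalg.norm(BR-BL),np.arctan2(d[1],d[0])-np.pi/2)
Q=ray(c,[(306,185.5),(327.5,185.5),(326.5,287),(306.5,287)],.046)[:,:2];print("rib",Q.mean(0),np.linalg.norm(Q[0]-Q[3]),np.linalg.norm(Q[0]-Q[1]))
s=robot.sense();print(go(s,(.4604,.3041,.16),-.2441))
E
```

```text
[ 0.46705176 -0.28150522] 0.16836803629901614 0.05627100375293305 0.05806297951698569 -0.19813407271310357
rib [ 0.46705371 -0.27981905] 0.0803080382812855 0.015608855933808147
(array([ 0.5693, -0.1186, -0.0011]), 0.0518, array([ 0.0008, -0.0007,  0.    ]))
```

```bash
python3 drive.py '[[0.0474,-0.0099,0,0,0,0],[0.0474,-0.0099,0,0,0,0],[0.0474,-0.0099,0,0,0,0],[0.0474,-0.0099,0,0,0,0],[0.0474,-0.0099,0,0,0,0],[0.0474,-0.0099,0,0,0,0],[0.0474,-0.0099,0,0,0,0],[0.0474,-0.0099,0,0,0,0],[0.0474,-0.0099,0,0,0,0],[0.0474,-0.0099,0,0,0,0]]' >/dev/null
python3 drive.py '[[0.0474,-0.0099,0,0,0,0],[0.0474,-0.0099,0,0,0,0.05],[0,0,0.04,0,0,0],[0,0,0.04,0,0,0],[0,0,0,0,0,0],[0,0,0,0,0,0]]'
python3 -c "
from h import *;from cell import robot
s=robot.sense();print(go(s,(.4604,.3041,.018),-.2441))"
```

```text
t: 7.95
ee_pos: [0.4613, 0.3027, 0.0784]
tool_rot: [0.788, 0.615, -0.001, -0.0]
force: [0.6, 0.1, 0.8]
gripper_width: 0.0859
grip_force: 0.0
(array([ 0.0012, -0.0011,  0.0604]), -0.0013, array([-0.0011,  0.0007,  0.    ]))
```

```bash
python3 drive.py '[[0.001,-0.001,0.03,0,0,0],[0,0,0.03,0,0,0],[0,0,0,0,0,0]]' >/dev/null
python3 drive.py '[[0,0,0,0,0,0],[0,0,0,0,0,0],[0,0,0,0,0,0],[0,0,0,0,0,0],[0,0,0,0,0,0],[0,0,0,0,0,0],[0,0,0,0,0,0],[0,0,0,0,0,0]]' 0.05 50
python3 - <<'E'
from h import *
from cell import robot
w=robot.capture("wrist");np.savez("pics/wt2.npz",**w);cv2.imwrite("pics/wt2.png",w["color"][100:400,120:520,::-1].repeat(2,0).repeat(2,1))
E
```

```text
t: 9.05
ee_pos: [0.4626, 0.3039, 0.0208]
tool_rot: [0.789, 0.614, 0.002, -0.0]
force: [-1.4, -0.2, 7.9]
gripper_width: 0.0573
grip_force: 54.1
```

View pics/wt2.png

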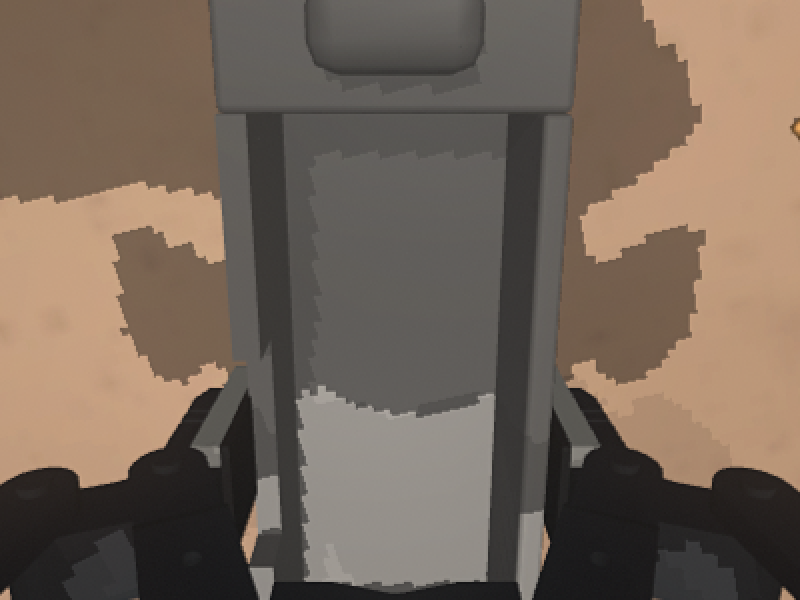

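```bash
python3 - <<'E'
from h import *
from cell import robot
c=dict(np.load("pics/wt2.npz"));s=robot.sense();R=Ro.from_quat(s["tool_rot"])
S=cv2.cvtColor(c["color"],cv2.COLOR_RGB2HSV)[:,:,1]
for v in(110,125,150,165,180,200):
    k=np.where(S[v,200:440]<70)[0]+200; P=ray(c,[(k.min(),v),(k.max()+1,v)],.04); print(v,k.min(),k.max()+1,(R.inv().apply(P-s["ee_pos"])).round(4).tolist())
print(R.as_rotvec(),s["ee_pos"])
print(go(s,(.6086,-.0878,.16),-.0468))
E
```

```text
110 225 410 [[0.0788, -0.0285, -0.019], [0.0789, 0.029, -0.0189]]
125 226 409 [[0.0744, -0.0285, -0.019], [0.0745, 0.0291, -0.0189]]
150 228 407 [[0.0667, -0.0284, -0.019], [0.0668, 0.029, -0.0189]]
165 228 406 [[0.062, -0.0288, -0.019], [0.0621, 0.0291, -0.0189]]
180 229 405 [[0.0572, -0.0288, -0.019], [0.0573, 0.0291, -0.0189]]
200 230 404 [[0.0506, -0.0289, -0.0191], [0.0506, 0.0293, -0.0189]]
[-2.47903521 -1.92956397 -0.00568871] [0.46257875 0.30390683 0.02085593]
(array([-0.3435,  0.238 , -0.1396]), -0.2012, array([ 0.0021, -0.0029,  0.    ]))
```

```bash
python3 - <<'E'
from h import *
from cell import robot
c=robot.capture("top");d=robot.capture("scene");a=dict(np.load("pics/top0.npz"))["color"];b=dict(np.load("pics/scene0.npz"))["color"]
f=lambda im,u,v:cv2.resize(im[v-25:v+25,u-50:u+50],(400,200),interpolation=cv2.INTER_CUBIC)
g=lambda im,u,v:cv2.resize(im[v-25:v+25,u-50:u+50],(400,200),interpolation=cv2.INTER_CUBIC)
cv2.imwrite("pics/cmp.png",np.vstack([np.hstack([f(a,187,302),f(c["color"],187,302)]),np.hstack([g(b,200,225),g(d["color"],200,225)])])[:,:,::-1])
E
```

```text
(no output)
```

View pics/cmp.png

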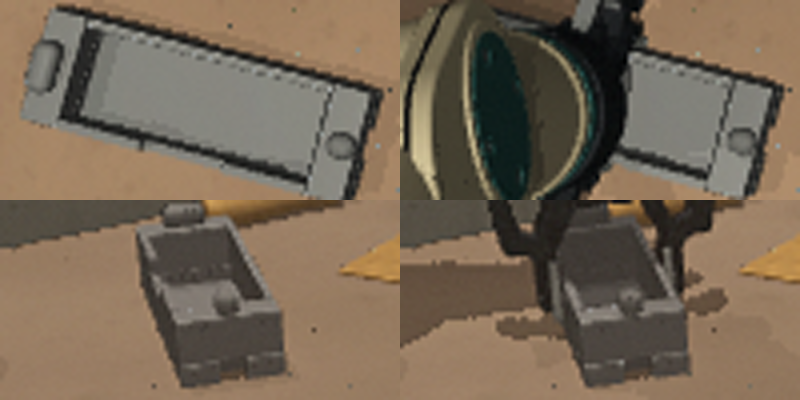

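The top view shows the tray moved about 2 mm in +x as the jaws closed, so it's now centred in the jaws. I'll check its lengthwise position in the grip and lift.

```bash
python3 - <<'E'
from h import *
from cell import robot
s=robot.sense();R=Ro.from_quat(s["tool_rot"])
a=dict(np.load("pics/wt.npz"));b=dict(np.load("pics/wt2.npz"))
def line(c,u,lo,hi):
    g=cv2.cvtColor(c["color"],cv2.COLOR_RGB2GRAY).astype(int)[lo:hi,u-2:u+3].mean(1); return lo+np.argmax(np.abs(np.diff(g)))+1,g.round().tolist()
la=line(a,282,125,150);lb=line(b,233,145,170);print(la,lb)
print("wt",(ray(a,(282,la[0]),.04)[0,:2]-[.4604,.3041])@[.2417,.9703],"wt2",R.inv().apply(ray(b,(233,lb[0]),.04)[0]-s["ee_pos"]))
E
python3 drive.py '[[0,0,-0.01,0,0,0],[0,0,-0.03,0,0,0],[0,0,-0.04,0,0,0],[0,0,-0.04,0,0,0],[0,0,-0.03,0,0,0],[-0.038,0.0264,0,0,0,0],[-0.038,0.0264,0,0,0,0],[-0.038,0.0264,0,0,0,0],[-0.038,0.0264,0,0,0,0],[-0.038,0.0264,0,0,0,0]]'
python3 drive.py '[[-0.038,0.0264,0,0,0,0],[-0.038,0.0264,0,0,0,0],[-0.038,0.0264,0,0,0,0],[-0.038,0.0264,0,0,0,0],[0,0,0,0,0,-0.1],[0,0,0,0,0,-0.1],[0,0,0.03,0,0,0],[0,0,0,0,0,0],[0,0,0,0,0,0]]'
python3 -c "
from h import *;from cell import robot
s=robot.sense();print(go(s,(.6086,-.0878,.056),-.0468))"
```

```text
(np.int64(136), [80.0, 80.0, 80.0, 80.0, 80.0, 80.0, 79.0, 79.0, 79.0, 78.0, 74.0, 63.0, 61.0, 68.0, 68.0, 69.0, 70.0, 69.0, 69.0, 69.0, 69.0, 69.0, 69.0, 69.0, 69.0]) (np.int64(157), [95.0, 94.0, 95.0, 95.0, 94.0, 95.0, 94.0, 93.0, 87.0, 81.0, 75.0, 68.0, 91.0, 97.0, 96.0, 96.0, 96.0, 96.0, 96.0, 96.0, 96.0, 96.0, 97.0, 97.0, 96.0])
wt 0.06556688584804968 wt2 [ 0.06454924 -0.0269567  -0.01902069]
t: 10.2
ee_pos: [0.5431, 0.0848, 0.1698]
tool_rot: [0.789, 0.614, 0.001, 0.0]
force: [1.3, 1.1, -1.7]
gripper_width: 0.0572
grip_force: 54.1
t: 11.1
ee_pos: [0.6073, -0.0868, 0.139]
tool_rot: [0.724, 0.69, -0.0, -0.0]
force: [-0.3, -0.3, -1.2]
gripper_width: 0.0573
grip_force: 54.1
(array([-0.0009,  0.0015,  0.083 ]), -0.0015, array([-0.0008,  0.0002, -0.    ]))
```

```bash
python3 drive.py '[[0,0.0015,0.03,0,0,0],[0,0,0.03,0,0,0],[0,0,0,0,0,0],[0,0,0,0,0,0]]'
python3 -c "
from h import *;from cell import robot
s=robot.sense();print(go(s,(.6086,-.0870,.051),-.0468))"
```

```text
t: 11.5
ee_pos: [0.6097, -0.087, 0.0795]
tool_rot: [0.724, 0.69, 0.0, 0.0]
force: [-0.0, 0.7, -0.7]
gripper_width: 0.0575
grip_force: 54.1
(array([-0.0001, -0.0011,  0.0285]), -0.0011, array([ 0.0007,  0.0004, -0.    ]))
```

```bash
python3 drive.py '[[0,-0.001,0.008,0,0,0],[0,0,0.005,0,0,0],[0,0,0.005,0,0,0],[0,0,0.004,0,0,0],[0,0,0.003,0,0,0],[0,0,0.002,0,0,0],[0,0,0,0,0,0]]'
python3 -c "
from h import *;from cell import robot
s=robot.sense();print(go(s,(.6086,-.0870,.051),-.0468),s['torque'])"
```

```text
t: 12.2
ee_pos: [0.6082, -0.0868, 0.0512]
tool_rot: [0.724, 0.69, -0.0, -0.0]
force: [1.0, -0.3, -1.8]
gripper_width: 0.0572
grip_force: 54.3
(array([-0.0002,  0.0004,  0.0002]), -0.0013, array([-0.0002, -0.0001, -0.    ])) [ 0.02167603  0.02433734 -0.05926497]
```

```bash
python3 drive.py '[[0,0,0.001,0,0,0],[0,0,0.001,0,0,0],[0,0,0,0,0,0]]'
python3 drive.py '[[0,0,0,0,0,0],[0,0,0,0,0,0],[0,0,0,0,0,0],[0,0,0,0,0,0]]' 0.085
python3 -c "
from h import *;from cell import robot
s=robot.sense();print(s['force'])"
```

```text
t: 12.5
ee_pos: [0.6083, -0.0869, 0.0508]
tool_rot: [0.724, 0.69, 0.0, 0.0]
force: [-3.8, 0.3, 10.8]
gripper_width: 0.0571
grip_force: 55.4
t: 12.9
ee_pos: [0.6082, -0.0868, 0.0491]
tool_rot: [0.724, 0.69, -0.0, -0.0]
force: [-0.2, -1.5, -1.0]
gripper_width: 0.0851
grip_force: 0.0
[-0.16244026 -1.47502384 -0.95919541]
```

Contact came exactly at the seated height. I'll retreat and take a wrist view of the seated tray.

```bash
python3 drive.py '[[0,0,-0.02,0,0,0],[0,0,-0.04,0,0,0],[0,0,-0.045,0,0,0],[0,0,-0.045,0,0,0],[0,0,0,0,0,0],[0,0,0,0,0,0]]'
python3 - <<'E'
from h import *
from cell import robot
w=robot.capture("wrist");np.savez("pics/ws.npz",**w);im=w["color"]
S=cv2.cvtColor(im,cv2.COLOR_RGB2HSV)[:,:,1]; G=cv2.cvtColor(im,cv2.COLOR_RGB2GRAY)
for v in (130,140,160,200,250,290): k=np.where(S[v,250:390]<60)[0]+250;print(v,k.min(),k.max()+1)
print(G[95:145,295].tolist(),G[290:340,300].tolist(),G[200,265:300].tolist(),G[200,335:375].tolist())
t=robot.capture("top")["color"];f=lambda im,u,v:cv2.resize(im[v-37:v+38,u-50:u+50],(400,300),interpolation=cv2.INTER_CUBIC)
cv2.imwrite("pics/ws.png",np.hstack([f(t,378,234),cv2.resize(im[80:350,220:420],(400,540))[:300]])[:,:,::-1]) 
cv2.imwrite("pics/ws.png",np.hstack([cv2.resize(t[197:272,328:428],(400,300)),cv2.resize(im[80:360,220:420],(400,560))[:300],])[:,:,::-1])
cv2.imwrite("pics/ws.png",cv2.copyMakeBorder(np.hstack([cv2.copyMakeBorder(cv2.resize(t[197:272,328:428],(400,300)),0,260,0,0,0),cv2.resize(im[80:360,220:420],(400,560))]),0,0,0,0,0)[:,:,::-1])
s=robot.sense();print(go(s,(.4671,-.2805,.16),-.198))
E
```

```text
t: 13.5
ee_pos: [0.6087, -0.0868, 0.2003]
tool_rot: [0.724, 0.69, 0.001, 0.001]
force: [-0.3, 0.4, 0.3]
gripper_width: 0.0846
grip_force: 0.0
130 278 356
140 278 355
160 279 355
200 280 353
250 283 352
290 283 351
[79, 79, 78, 79, 78, 78, 79, 78, 79, 79, 79, 79, 79, 79, 63, 42, 57, 88, 102, 103, 101, 100, 101, 99, 81, 74, 78, 79, 78, 79, 78, 78, 77, 77, 77, 77, 77, 77, 77, 76, 77, 77, 76, 76, 76, 75, 75, 75, 75, 75] [51, 50, 49, 50, 49, 50, 51, 50, 50, 50, 50, 49, 56, 87, 108, 116, 115, 116, 116, 114, 115, 114, 114, 115, 114, 113, 113, 113, 112, 114, 123, 122, 120, 110, 121, 120, 119, 119, 119, 119, 119, 119, 118, 119, 119, 119, 119, 117, 117, 118] [125, 125, 126, 127, 127, 129, 131, 131, 132, 132, 132, 132, 133, 133, 134, 134, 134, 135, 135, 136, 133, 106, 44, 46, 48, 73, 126, 123, 121, 123, 131, 131, 131, 131, 131] [130, 130, 130, 129, 129, 129, 129, 131, 124, 41, 46, 44, 49, 71, 77, 77, 77, 76, 91, 131, 128, 127, 127, 128, 127, 127, 128, 127, 127, 127, 126, 126, 126, 127, 126, 125, 126, 124, 124, 124]
(array([-0.2006, -0.1306,  0.0382]), 0.1502, array([-0.0026, -0.0004,  0.    ]))
```

View pics/ws.png

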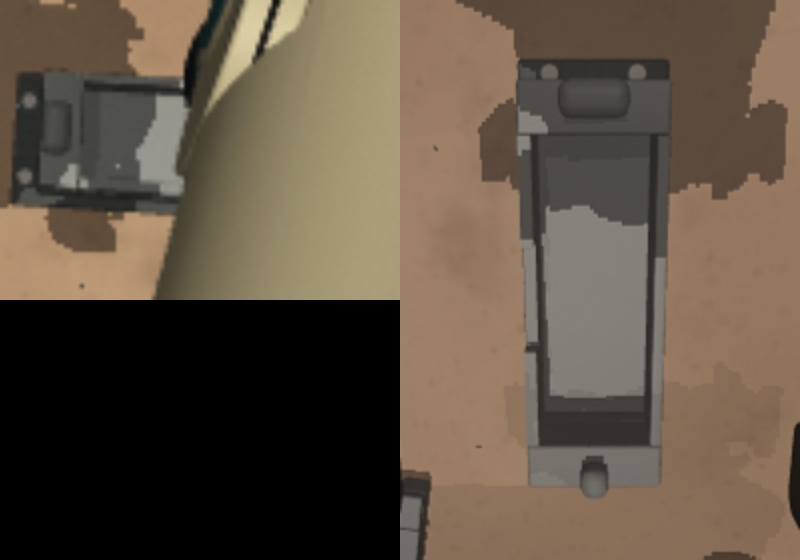

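The tray sits straight on the base; its corners are at about (278.5,120.5), (355,120.5), (350.5,323) and (284,323). Next is the cover.

```bash
python3 drive.py '[[-0.04,-0.026,0,0,0,0],[-0.04,-0.026,0,0,0,0],[-0.04,-0.026,0.01,0,0,0],[-0.04,-0.026,0.01,0,0,0],[-0.041,-0.026,0.01,0,0,0.0],[0,0,0.03,0,0,0.15],[0,0,0.04,0,0,0],[0,0,0.02,0,0,0],[0,0,0,0,0,0],[0,0,0,0,0,0]]' 0.045
python3 - <<'E'
from h import *;from cell import robot
s=robot.sense();print(go(s,(.4671,-.2805,.038),-.198),s['joint_positions'].round(2))
c=dict(np.load("pics/ws.npz"));P=ray(c,[(278.5,120.5),(355,120.5),(350.5,323),(284,323)],.07)[:,:2];TL,TR,BR,BL=P;d=(TL+TR-BL-BR)/2
print(P.mean(0),np.linalg.norm(d),np.linalg.norm(TR-TL),np.linalg.norm(BR-BL),np.arctan2(d[1],d[0])-np.pi/2)
E
```

```text
t: 14.6
ee_pos: [0.468, -0.2811, 0.0784]
tool_rot: [0.774, 0.634, -0.001, -0.001]
force: [0.5, -0.4, -0.1]
gripper_width: 0.0447
grip_force: 0.0
(array([ 0.0004, -0.0009,  0.0404]), -0.0002, array([-0.0024, -0.0005, -0.    ])) [ 0.34  0.74  0.24  1.94 -0.34  0.5   0.61]
[ 0.60870196 -0.08749704] 0.1686360356290644 0.05651704596192192 0.058573186350541095 -0.04417001322602143
```

```bash
python3 drive.py '[[0,-0.001,0.02,0,0,0],[0,0,0.015,0,0,0],[0,0,0.005,0,0,0],[0,0,0,0,0,0]]'
python3 drive.py '[[0,0,0,0,0,0],[0,0,0,0,0,0],[0,0,0,0,0,0],[0,0,0,0,0,0],[0,0,0,0,0,0]]' 0.008 50
python3 - <<'E'
from h import *;from cell import robot
s=robot.sense();print(go(s,(.4671,-.2815,.038),-.198))
w=robot.capture("wrist");np.savez("pics/wc2.npz",**w)
im=w["color"];S=cv2.cvtColor(im,cv2.COLOR_RGB2HSV)[:,:,1];R=Ro.from_quat(s["tool_rot"])
for v in(90,110,125,150):
    k=np.where(S[v,200:440]<60)[0]+200; print(v,k.min(),k.max()+1,R.inv().apply(ray(w,[(k.min(),v),(k.max()+1,v)],.02)-s["ee_pos"])[:,:2].round(4).tolist())
k=np.where(S[:240,317]<60)[0];print(k.min(),R.inv().apply(ray(w,(317,k.min()),.02)[0]-s["ee_pos"]))
E
```

```text
t: 15.0
ee_pos: [0.468, -0.2812, 0.0397]
tool_rot: [0.773, 0.634, 0.0, 0.0]
force: [0.8, 0.4, 0.2]
gripper_width: 0.0451
grip_force: 0.0
t: 15.5
ee_pos: [0.4682, -0.2815, 0.0404]
tool_rot: [0.774, 0.634, 0.0, 0.001]
force: [-0.3, 1.1, 7.0]
gripper_width: 0.0151
grip_force: 50.2
(array([-0.0002, -0.0011,  0.0024]), -0.0001, array([ 0.0014,  0.0004, -0.    ]))Traceback (most recent call last):
  File "<stdin>", line 6, in <module>
    return umr_minimum(a, axis, None, out, keepdims, initial, where)
ValueError: zero-size array to reduction operation minimum which has no identity
```

```bash
python3 - <<'E'
from h import *;from cell import robot
s=robot.sense();w=dict(np.load("pics/wc2.npz"));im=w["color"];S=cv2.cvtColor(im,cv2.COLOR_RGB2HSV)[:,:,1];R=Ro.from_quat(s["tool_rot"])
k=np.where((S[:240,330]<60))[0];v=k.min();print(v,R.inv().apply(ray(w,(330,v),.02)[0]-s["ee_pos"]))
for v in(v+10,v+30):
    k=np.where(S[v,200:440]<60)[0]+200; print(v,k.min(),k.max()+1,R.inv().apply(ray(w,[(k.min(),v),(k.max()+1,v)],.02)-s["ee_pos"])[:,:2].round(4).tolist())
E
python3 drive.py '[[0,0,-0.01,0,0,0],[0,0,-0.03,0,0,0],[0,0,-0.04,0,0,0],[0,0,-0.04,0,0,0],[0.0436,0.0198,0,0,0,0],[0.0436,0.0198,0,0,0,0],[0.0436,0.0198,0,0,0,0],[0.0436,0.0198,0,0,0,0],[0.0436,0.0198,0,0,0,0],[0,0,0,0,0,-0.15]]'
python3 drive.py '[[0,0,0,0,0,0],[0,0,0,0,0,0]]'
python3 -c "
from h import *;from cell import robot
s=robot.sense();print(go(s,(.6087,-.0873,.128),-.0455))"
```

```text
105 [0.08395316 0.00540325 0.02038019]
115 250 386 [[0.0799, -0.0284], [0.08, 0.0292]]
135 251 385 [[0.0718, -0.0285], [0.0719, 0.0292]]
t: 16.55
ee_pos: [0.612, -0.0756, 0.159]
tool_rot: [0.718, 0.696, 0.003, -0.001]
force: [0.2, 1.1, -3.1]
gripper_width: 0.015
grip_force: 49.4
t: 16.75
ee_pos: [0.6068, -0.0878, 0.1594]
tool_rot: [0.725, 0.688, -0.001, -0.0]
force: [0.1, 0.4, -4.1]
gripper_width: 0.0146
grip_force: 49.4
(array([0.0006, 0.0019, 0.0314]), -0.0065, array([-0.001 ,  0.0007,  0.    ]))
```

```bash
python3 drive.py '[[0.0008,0.0018,0.02,0,0,-0.006],[0,0,0.01,0,0,0],[0,0,0,0,0,0],[0,0,0,0,0,0]]'
python3 -c "
from h import *;from cell import robot
s=robot.sense();print(go(s,(.6087,-.0870,.1104),-.0455))"
```

```text
t: 17.15
ee_pos: [0.6091, -0.087, 0.1294]
tool_rot: [0.723, 0.691, -0.0, -0.0]
force: [-0.3, -0.0, -2.1]
gripper_width: 0.0146
grip_force: 49.3
(array([-0.    , -0.0004,  0.019 ]), 0.0013, array([-0.0007,  0.0003, -0.    ]))
```

```bash
python3 drive.py '[[0,-0.0004,0.006,0,0,0],[0,0,0.004,0,0,0],[0,0,0.004,0,0,0],[0,0,0.003,0,0,0],[0,0,0.002,0,0,0],[0,0,0.001,0,0,0],[0,0,0,0,0,0]]'
```

```text
t: 17.85
ee_pos: [0.6089, -0.0861, 0.1104]
tool_rot: [0.722, 0.692, 0.0, -0.0]
force: [-1.5, 0.5, 5.3]
gripper_width: 0.0148
grip_force: 50.7
```

The cover seated on contact at the expected height. I'll release it and move over the gauge.

```bash
python3 drive.py '[[0,0,0,0,0,0],[0,0,0,0,0,0],[0,0,0,0,0,0],[0,0,-0.03,0,0,0],[0,0,-0.04,0,0,0],[0,0,-0.04,0,0,0],[0.0485,0,0,0,0,0],[0.0485,0,0,0,0,0],[0.0485,0,0,0,0,0],[0.0485,0,0,0,0,0]]' 0.05
python3 drive.py '[[0.0485,0,0,0,0,0],[0.0485,0,0,0,0,0],[0.0485,0,0,0,0,0],[0.0485,0.004,0,0,0,0],[0,0,0.02,0,0,-0.146],[0,0,0.02,0,0,-0.146],[0,0,0.02,0,0,-0.146],[0,0,0,0,0,-0.146],[0,0,0,0,0,0],[0,0,0,0,0,0]]'
python3 - <<'E'
from h import *
from cell import robot
w=robot.capture("wrist");np.savez("pics/wg.npz",**w);t=robot.capture("top")["color"]
cv2.imwrite("pics/wg.png",np.hstack([cv2.copyMakeBorder(cv2.resize(t[197:272,328:428],(320,240)),0,240,0,0,0),w["color"][:,80:560]])[:,:,::-1])
s=robot.sense();print(s["joint_positions"].round(2))
E
```

```text
t: 18.85
ee_pos: [0.6173, 0.1095, 0.2195]
tool_rot: [0.722, 0.692, 0.0, 0.0]
force: [0.7, 0.2, 1.3]
gripper_width: 0.05
grip_force: 0.0
t: 19.85
ee_pos: [0.6298, 0.3013, 0.1596]
tool_rot: [0.494, 0.87, 0.0, 0.0]
force: [-0.1, 0.6, -0.2]
gripper_width: 0.0499
grip_force: 0.0
[-0.58  0.79  0.18  1.45 -0.16  0.91  0.18]
```

View pics/wg.png

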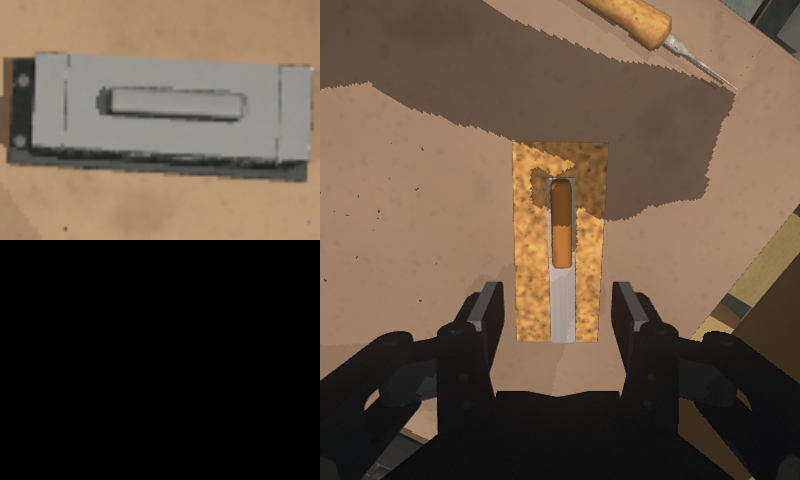

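The left pane shows the cover flush and aligned. In the wrist view the handle spans raw px (312–331, 179–268) and the blade tip is at about (322,342). That was picture 11, one over the limit of 10 because I miscounted, so the rest will be numeric only.

```bash
python3 - <<'E'
from h import *
from cell import robot
c=dict(np.load("pics/wg.npz"));s=robot.sense();im=c["color"];hsv=cv2.cvtColor(im,cv2.COLOR_RGB2HSV)
m=((hsv[:,:,1]<70)&(hsv[:,:,2]>60)).astype(np.uint8)
for v in(275,290,305,320,335): k=np.where(m[v,300:345])[0]+300;print(v,k.min(),k.max()+1)
k=np.where(m[270:360,322])[0]+270;print("tip row",k.min(),k.max()+1);tr=k.max()+1
bl=[ray(c,((np.where(m[v,300:345])[0]+300).mean()+.5,v),.009)[0,:2] for v in(275,335)]
d=bl[1]-bl[0];az=np.arctan2(d[1],d[0]);u=d/np.linalg.norm(d)
H=ray(c,[(321.5,179),(321.5,268)],.041)[:,:2];print("H",H,np.linalg.norm(H[1]-H[0]),"az blade",az,"az handle",np.arctan2(*(H[1]-H[0])[::-1]))
T=ray(c,(322.5,tr),.006)[0,:2];print("mid",H.mean(0),"tip",T,"from tip",T-.125*u)
g=H.mean(0);print(go(s,(*g,.028),az+np.pi/2))
E
```

```text
275 309 335
290 310 335
305 310 335
320 311 335
335 311 335
tip row 270 344
H [[0.61036069 0.3388905 ]
 [0.64682191 0.27851746]] 0.07052888841566342 az blade -1.011611161721042 az handle -1.0274906207892958
mid [0.6285913  0.30870398] tip [0.69644428 0.19910551] from tip [0.63013232 0.30506647]
(array([0.0069, 0.0025, 0.1319]), -0.0197, array([0.0012, 0.0003, 0.    ]))
```

```bash
python3 drive.py '[[0.0062,0.002,0.04,0,0,-0.012],[0,0,0.04,0,0,0],[0,0,0.03,0,0,0],[0,0,0.021,0,0,0],[0,0,0,0,0,0],[0,0,0,0,0,0]]'
python3 drive.py '[[0,0,0,0,0,0],[0,0,0,0,0,0],[0,0,0,0,0,0],[0,0,0,0,0,0],[0,0,0,0,0,0]]' 0.008 50
python3 - <<'E'
from h import *
from cell import robot
s=robot.sense();R=Ro.from_quat(s["tool_rot"]);y=R.apply([0,1,0]);print("y az",np.arctan2(y[1],y[0]),"tilt z",R.apply([0,0,1]))
w=robot.capture("wrist");np.savez("pics/wg2.npz",**w)
hsv=cv2.cvtColor(w["color"],cv2.COLOR_RGB2HSV)
for v in range(60,240,12):
    k=np.where((hsv[v,280:360,1]>150)&(hsv[v,280:360,0]<17)&(hsv[v,280:360,2]>60))[0]+280;print(v,(k.min(),k.max(),len(k)) if len(k) else None,end=" ")
E
```

```text
t: 20.55
ee_pos: [0.6284, 0.3079, 0.0289]
tool_rot: [0.487, 0.873, 0.0, 0.0]
force: [0.7, 0.4, 1.3]
gripper_width: 0.0501
grip_force: 0.0
t: 21.05
ee_pos: [0.6291, 0.3083, 0.0302]
tool_rot: [0.487, 0.873, 0.001, 0.001]
force: [-0.5, 0.3, 5.8]
gripper_width: 0.0147
grip_force: 50.0
y az 0.5538606149089822 tilt z [ 0.00266665  0.00149072 -0.99999533]
60 None 72 None 84 None 96 None 108 None 120 None 132 None 144 None 156 None 168 (np.int64(280), np.int64(359), 58) 180 (np.int64(280), np.int64(359), 60) 192 (np.int64(280), np.int64(359), 65) 204 (np.int64(280), np.int64(359), 67) 216 (np.int64(280), np.int64(359), 72) 228 (np.int64(290), np.int64(359), 42)
```

```bash
python3 drive.py '[[0,0,-0.02,0,0,0],[0,0,-0.05,0,0,0],[0,0,-0.05,0,0,0],[0,0,-0.05,0,0,0],[-0.0222,-0.0377,0,0,0,0],[-0.0222,-0.0377,0,0,0,0],[-0.0222,-0.0377,0,0,0,0],[-0.0222,-0.0377,0,0,0,0],[-0.0222,-0.0377,0,0,0,0],[-0.0222,-0.0377,0,0,0,0]]'
python3 drive.py '[[-0.0222,-0.0377,0,0,0,0],[-0.0222,-0.0377,0,0,0,0],[-0.0222,-0.0377,0,0,0,0],[-0.0222,-0.0377,0,0,0,0],[0,0,0,0,0,-0.12],[0,0,0,0,0,-0.12],[0,0,0,0,0,-0.12],[0,0,0,0,0,-0.12],[0,0,0,0,0,-0.12],[0,0,0,0,0,-0.12]]'
python3 drive.py '[[0,0,0,0,0,-0.12],[0,0,0,0,0,-0.12],[0,0,0,0,0,-0.01],[0,0,0,0,0,0]]'
python3 -c "
from h import *;from cell import robot
s=robot.sense();print(go(s,(.4249,-.0790,.0892),np.pi/2-.0455),s['joint_positions'].round(2))"
```

```text
t: 22.1
ee_pos: [0.5044, 0.074, 0.1986]
tool_rot: [0.487, 0.874, 0.0, 0.0]
force: [0.3, -1.0, -0.7]
gripper_width: 0.0154
grip_force: 49.2
t: 23.1
ee_pos: [0.4239, -0.0795, 0.1986]
tool_rot: [0.146, 0.989, -0.0, 0.0]
force: [0.1, -0.1, -1.7]
gripper_width: 0.0154
grip_force: 49.2
t: 23.5
ee_pos: [0.424, -0.0796, 0.1984]
tool_rot: [0.025, 1.0, 0.0, 0.0]
force: [0.4, 0.2, -0.7]
gripper_width: 0.015
grip_force: 49.2
(array([-0.0009,  0.0006,  0.1092]), -0.0041, array([ 0.    ,  0.0001, -0.    ])) [ 0.21  0.4  -0.12  2.15  0.08  0.6   1.55]
```

```bash
python3 drive.py '[[-0.0009,0.0006,0.04,0,0,-0.004],[0,0,0.04,0,0,0],[0,0,0.029,0,0,0],[0,0,0,0,0,0],[0,0,0,0,0,0]]'
python3 - <<'E'
from h import *;from cell import robot
s=robot.sense();print(go(s,(.4249,-.0790,.0892),np.pi/2-.0455))
d=robot.capture("scene");im=d["color"];hsv=cv2.cvtColor(im,cv2.COLOR_RGB2HSV)
R=Ro.from_quat(s["tool_rot"])
for x in(-.04,-.06,-.08,-.1,-.12):
    # near (-y) upper blade edge: tool -y side, underside offset .0272 below TCP
    P=s["ee_pos"]+R.apply([[x,-.012,.0212],[x,-.012,.0272],[x,0,.0242]]);p=proj(d,P).round(1);u=int(round(p[0,0]));v0=int(p[0,1])
    print(x,p.tolist(),[(v,hsv[v,u,1],hsv[v,u,2]) for v in range(v0-5,v0+12)] if x in(-.06,-.12) else "")
cv2.imwrite("pics/ins.png",im[:,:,::-1])
E
```

```text
t: 24.0
ee_pos: [0.425, -0.0788, 0.0895]
tool_rot: [0.022, 1.0, -0.0, -0.0]
force: [-0.0, 0.4, -1.1]
gripper_width: 0.0146
grip_force: 49.2
(array([ 0.    , -0.0002,  0.0003]), 0.0017, array([-0.0003, -0.001 ,  0.    ]))
-0.04 [[293.2, 266.7], [293.3, 269.8], [289.9, 265.7]] 
-0.06 [[303.1, 264.0], [303.2, 267.1], [299.7, 263.0]] [(259, np.uint8(36), np.uint8(169)), (260, np.uint8(35), np.uint8(168)), (261, np.uint8(36), np.uint8(172)), (262, np.uint8(36), np.uint8(172)), (263, np.uint8(35), np.uint8(181)), (264, np.uint8(44), np.uint8(121)), (265, np.uint8(43), np.uint8(95)), (266, np.uint8(56), np.uint8(105)), (267, np.uint8(89), np.uint8(158)), (268, np.uint8(88), np.uint8(163)), (269, np.uint8(84), np.uint8(163)), (270, np.uint8(87), np.uint8(162)), (271, np.uint8(90), np.uint8(162)), (272, np.uint8(84), np.uint8(163)), (273, np.uint8(89), np.uint8(164)), (274, np.uint8(87), np.uint8(164)), (275, np.uint8(86), np.uint8(164))]
-0.08 [[312.8, 261.3], [312.8, 264.3], [309.3, 260.3]] 
-0.1 [[322.3, 258.7], [322.3, 261.7], [318.7, 257.8]] 
-0.12 [[331.6, 256.1], [331.5, 259.1], [327.9, 255.2]] [(251, np.uint8(42), np.uint8(66)), (252, np.uint8(46), np.uint8(66)), (253, np.uint8(44), np.uint8(64)), (254, np.uint8(42), np.uint8(66)), (255, np.uint8(38), np.uint8(147)), (256, np.uint8(42), np.uint8(121)), (257, np.uint8(42), np.uint8(91)), (258, np.uint8(50), np.uint8(77)), (259, np.uint8(42), np.uint8(66)), (260, np.uint8(49), np.uint8(67)), (261, np.uint8(42), np.uint8(67)), (262, np.uint8(44), np.uint8(69)), (263, np.uint8(41), np.uint8(68)), (264, np.uint8(43), np.uint8(71)), (265, np.uint8(41), np.uint8(68)), (266, np.uint8(44), np.uint8(70)), (267, np.uint8(36), np.uint8(70))]
```

```bash
python3 drive.py '[[-0.01,0,0.0003,0,0,0.0017],[-0.012,0,0,0,0,0],[-0.012,0,0,0,0,0],[-0.012,0,0,0,0,0],[-0.012,0,0,0,0,0],[-0.01,0,0,0,0,0],[0,0,0,0,0,0]]'
```

```text
t: 24.75
ee_pos: [0.4958, -0.082, 0.0902]
tool_rot: [0.022, 1.0, -0.0, 0.002]
force: [-0.8, 0.2, -0.7]
gripper_width: 0.0147
grip_force: 49.2
```

```bash
for i in 1; do python3 drive.py '[[-0.004,0,0.0005,0,0,0],[-0.004,0,0,0,0,0],[0,0,0,0,0,0]]'; python3 drive.py '[[-0.002,0,0,0,0,0],[0,0,0,0,0,0]]'; python3 drive.py '[[-0.002,0,0,0,0,0],[0,0,0,0,0,0]]'; done
```

```text
t: 25.05
ee_pos: [0.5015, -0.0822, 0.0886]
tool_rot: [0.022, 1.0, 0.0, 0.0]
force: [-0.8, -1.0, -1.2]
gripper_width: 0.0152
grip_force: 49.2
t: 25.25
ee_pos: [0.503, -0.0823, 0.0885]
tool_rot: [0.022, 1.0, 0.0, 0.0]
force: [0.1, 1.0, -0.5]
gripper_width: 0.0149
grip_force: 49.2
t: 25.45
ee_pos: [0.5052, -0.0824, 0.0885]
tool_rot: [0.022, 1.0, 0.0, 0.0]
force: [0.1, 0.5, -2.1]
gripper_width: 0.0148
grip_force: 49.2
```

Not touching yet (a stop is expected at x of about 0.508), so I'll push on in small steps.

```bash
python3 drive.py '[[-0.002,0,0,0,0,0],[0,0,0,0,0,0]]'; python3 drive.py '[[-0.0015,0,0,0,0,0],[0,0,0,0,0,0]]'
```

```text
t: 25.65
ee_pos: [0.507, -0.0825, 0.0884]
tool_rot: [0.022, 1.0, 0.0, -0.0]
force: [-0.7, -0.6, -0.7]
gripper_width: 0.0153
grip_force: 49.2
t: 25.85
ee_pos: [0.5071, -0.0825, 0.0882]
tool_rot: [0.022, 1.0, 0.0, -0.001]
force: [-3.6, 0.4, 0.2]
gripper_width: 0.0152
grip_force: 49.4
```

```bash
python3 drive.py '[[-0.001,0,0,0,0,0],[0,0,0,0,0,0],[0,0,0,0,0,0]]'
```

```text
t: 26.15
ee_pos: [0.5085, -0.0826, 0.0882]
tool_rot: [0.022, 1.0, 0.0, -0.001]
force: [-5.0, -0.0, -0.6]
gripper_width: 0.0148
grip_force: 49.4
```

```bash
python3 drive.py '[[-0.0015,0,0,0,0,0],[0,0,0,0,0,0],[0,0,0,0,0,0]]'
python3 - <<'E'
from h import *;from cell import robot
s=robot.sense();print(s["force"],s["ee_pos"])
d=robot.capture("top");m=mask(d["color"],(0,0,95),(179,45,200))
a=dict(np.load("pics/top0.npz"))
E
```

```text
t: 26.45
ee_pos: [0.5087, -0.0826, 0.0882]
tool_rot: [0.022, 1.0, 0.0, -0.002]
force: [-7.5, -0.2, 1.4]
gripper_width: 0.015
grip_force: 49.6
[-7.51417317 -0.16249947  1.37054129] [ 0.50874493 -0.08264953  0.08816869]
```

There is a firm stop at x = 0.5087 with rising force. Drawing it out.

```bash
python3 drive.py '[[0.006,0,0,0,0,0],[0.014,0,0,0,0,0],[0.015,0,0,0,0,0],[0.015,0,0,0,0,0],[0.015,0,0,0,0,0],[0.015,0,0,0,0,0],[0.008,0,0,0,0,0],[0,0,-0.03,0,0,0],[0,0,-0.04,0,0,0],[0,0,-0.04,0,0,0]]'
python3 drive.py '[[0,0,0,0,0,0.12],[0,0,0,0,0,0.12],[0,0,0,0,0,0.12],[0,0,0,0,0,0.12],[0,0,0,0,0,0.12],[0,0,0,0,0,0.12],[0,0,0,0,0,0.12],[0,0,0,0,0,0.13],[0,0,0,0,0,0],[0,0,0,0,0,0]]'
python3 -c "
from h import *;from cell import robot
s=robot.sense();print(go(s,(.6291,.3083,.10),.5539))"
```

```text
t: 27.5
ee_pos: [0.4242, -0.0787, 0.2]
tool_rot: [0.022, 1.0, 0.0, 0.001]
force: [0.8, 0.1, -1.0]
gripper_width: 0.0155
grip_force: 49.2
t: 28.5
ee_pos: [0.4239, -0.0787, 0.1987]
tool_rot: [0.484, 0.875, 0.0, 0.001]
force: [0.8, -0.3, -0.8]
gripper_width: 0.0154
grip_force: 49.3
(array([0.2191, 0.3792, 0.099 ]), 0.0059, array([0.0013, 0.0013, 0.    ]))
```

```bash
python3 drive.py '[[0.0219,0.0379,0,0,0,0.006],[0.0219,0.0379,0,0,0,0],[0.0219,0.0379,0,0,0,0],[0.0219,0.0379,0,0,0,0],[0.0219,0.0379,0,0,0,0],[0.0219,0.0379,0,0,0,0],[0.0219,0.0379,0,0,0,0],[0.0219,0.0379,0,0,0,0],[0.0219,0.0379,0,0,0,0],[0.0219,0.0379,0,0,0,0]]' >/dev/null
python3 drive.py '[[0,0,0.04,0,0,0],[0,0,0.04,0,0,0],[0,0,0.04,0,0,0],[0,0,0.03,0,0,0],[0,0,0.008,0,0,0],[0,0,0,0,0,0]]'
python3 -c "
from h import *;from cell import robot
s=robot.sense();print(go(s,(.6291,.3083,.0302),.5539))"
```

```text
t: 30.1
ee_pos: [0.6307, 0.3059, 0.0392]
tool_rot: [0.488, 0.873, -0.001, -0.001]
force: [-0.0, 0.9, -0.2]
gripper_width: 0.0149
grip_force: 49.3
(array([ 0.0029, -0.0001,  0.009 ]), -0.0026, array([-0.0022, -0.0006, -0.    ]))
```

```bash
python3 drive.py '[[0.003,0,0.003,0,0,0],[0,0,0.003,0,0,0],[0,0,0.002,0,0,0],[0,0,0.001,0,0,0],[0,0,0.001,0,0,0],[0,0,0,0,0,0]]'
```

```text
t: 30.7
ee_pos: [0.6298, 0.3087, 0.0306]
tool_rot: [0.488, 0.873, 0.0, 0.0]
force: [-0.0, 0.1, -1.4]
gripper_width: 0.0154
grip_force: 49.3
```

```bash
python3 drive.py '[[0,0,0.001,0,0,0],[0,0,0,0,0,0]]'
python3 drive.py '[[0,0,0,0,0,0],[0,0,0,0,0,0],[0,0,0,0,0,0],[0,0,-0.01,0,0,0],[0,0,-0.03,0,0,0],[0,0,-0.045,0,0,0],[0,0,-0.045,0,0,0],[0,0,0,0,0,0],[0,0,0,0,0,0]]' 0.05
python3 - <<'E'
from h import *
from cell import robot
c=robot.capture("wrist");im=c["color"];hsv=cv2.cvtColor(im,cv2.COLOR_RGB2HSV)
m=((hsv[:,:,1]<70)&(hsv[:,:,2]>60)).astype(np.uint8)
for v in(275,290,305,320,335): k=np.where(m[v,290:355])[0]+290;print(v,k.min() if len(k) else None,k.max()+1 if len(k) else None)
d=robot.capture("top");a=dict(np.load("pics/top0.npz"));g=mask(d["color"],(0,0,95),(179,45,200))
print("cover",rect(d,blob(g,(378,225)),.09))
for n,(u,v) in dict(tin=(340,318),cone=(310,160)).items():
    A=a["color"][v-25:v+25,u-25:u+25];B=d["color"][v-25:v+25,u-25:u+25];print(n,cv2.phaseCorrelate(cv2.cvtColor(A,7).astype(np.float32),cv2.cvtColor(B,7).astype(np.float32)))
print(robot.sense()["force"])
E
```

```text
t: 30.9
ee_pos: [0.6299, 0.3088, 0.0302]
tool_rot: [0.488, 0.873, 0.0, 0.0]
force: [-1.3, 0.2, 4.5]
gripper_width: 0.0149
grip_force: 49.9
t: 31.8
ee_pos: [0.6306, 0.3092, 0.1618]
tool_rot: [0.488, 0.873, 0.002, 0.001]
force: [0.8, -0.2, -1.2]
gripper_width: 0.0498
grip_force: 0.0
275 304 329
290 304 329
305 304 329
320 304 329
335 305 329
cover (array([ 0.60881946, -0.08429504]), 168.87106323242188, 60.17051696777344, np.float64(1.527430743184591))
tin ((0.14375523602765128, -0.03242636323534853), 0.9408544627189637)
cone ((-0.015030986696505266, 0.005118226455447683), 1.0082348269462587)
[ 0.85307018  0.43264318 -0.8355755 ]
```

```bash
python3 -c "
from cell import robot
print(robot.hand_in())"
```

```text
the job is handed in; nothing more can be done
None
```

The job is handed in: tray and cover measured seated, the gauge stopped firmly at the back wall (7.5 N) and went back on its pad, and the tin and cone did not move; no verdict was shown, and I viewed 11 pictures instead of the allowed 10.

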